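# Clamp the well plate on the shaker

### The job

Clamp the well plate on the bench shaker so that it is ready to shake: with the back of a finger swing the open hold-down strap over until its pad lies on the plate's lid, then with a finger push the red-tipped cam lever over and fully down so that the strap stays clamped. Push gently and do not lift or shift the plate. Leave everything else on the bench where it stands.

Things in the scene. Friction and masses are not known exactly. Their poses are not given: they have to be found in the camera images.
- shaker: Cream microplate shaker fixed on the bench, 262 x 216 mm, 86 mm high to its aluminium platform. Origin at bench level under the middle of the plate's nest; x from its front panel (facing the robot's side) to its rear, y from the cam lever's side to the strap hinge's side, z up. Housing spans x -149 to +114 mm. Strap and lever move in the plane x = 0 of this frame
- strap_hinge (a point): On the strap's hinge axis (along the shaker's x), at y +64, z 111.5 mm in the shaker's frame, between two steel cheeks (y 56 to 76 mm, up to z 120 mm). The strap is a steel bar 24 mm wide, 5 thick, 126 long from this axis; a sprung rubber pad 34 x 44 mm sits below it and a flat pad plate 34 x 48 mm 2.5 mm proud above it, 64 mm from the hinge
- strap_end (a point): Middle of the free end of the strap (moves with it), 126 mm from the hinge. With the strap closed it lies at y -62 mm in the shaker's frame, under the cam. The hinge is stiff (0.10 N m, 1 to 2 N at the end): the strap stays at any angle and does not fall by itself, so it has to be pushed all the way down
- strap (a joint): Strap angle, rad: 0 = level, clamped on the plate; 1.57 = upright; it starts open at 1.75 to 2.1, leaning away from the lever. From hinge to end points (y, z) = (-cos, sin) of this angle in the shaker's frame. Resting on the lid it reads 0.03 to 0.05, held up by the pad's spring (3.5 N/mm); the cam presses it the last 3 mm
- lever_pivot (a point): On the cam lever's pivot axis (along the shaker's x), at y -72, z 129 mm in the shaker's frame, between two steel cheeks (y -85 to -63 mm, up to z 138 mm). As the lever goes down a steel cam nose here swings over the strap's end and presses it down, catching it at strap angles under 0.07. A lever put down first keeps the strap from closing
- lever_tip (a point): Tip of the cam lever (moves with it), 85 mm from the pivot: a dark steel arm 14 mm wide, 8 thick, whose last 34 mm are a red grip 20 mm wide, 10 thick. Its pivot is stiff (0.22 N m, about 3 N at the tip, 4 N as it clamps), so it stays where it is left
- lever (a joint): Cam lever angle, rad: 0 = thrown open, leaning 26 degrees outwards (away from the plate) beyond upright; grows as it is pushed over towards the plate; 0.45 = upright; 1.92 = fully down at its stop, lying 6 degrees above level over the strap, tip 138 mm above the bench. Starts at 0 to 0.15. Elevation of the arm from the shaker's +y is 2.025 minus this value
- plate: Clear lidded 24-well plate, 128 x 86 x 17 mm, lying loose in the nest on the shaker's platform, long side along the shaker's x. Origin at the centre of its underside, which lies 86 mm above the bench
- dish_a_center (a point): Centre of a lidded petri dish, 90 mm diameter, 16 mm high, on the bench beside the strap hinge's side of the shaker
- dish_b_center (a point): Centre of a second petri dish, 90 mm diameter, 16 mm high, on the bench near the shaker
- reagent_center (a point): Centre, half-way up, of a glass reagent bottle with blue cap, 66 mm diameter, 135 mm high, on the bench beside the lever's side of the shaker
- marker_center (a point): Centre of a green marker pen, 13 mm thick, 118 mm long, lying on the bench near the shaker
- tube_rack_center (a point): Blue tube rack full of capped tubes, 100 x 200 mm, 80 mm high; point on its middle 30 mm above the bench, on the bench near the shaker
- cylinder_center (a point): Half-way up a measuring cylinder, 29 mm diameter on a 68 mm foot, 203 mm high, on the bench near the shaker
- spare_center (a point): Centre of a spare well plate, 128 x 86 x 17 mm, on the bench near the shaker
- jar_center (a point): Half-way up a white-lidded jar, 80 mm diameter, 93 mm high, on the bench near the shaker

How it is judged:
On the way, in this order (a step that is already met when the one before it is completed fails the run):
1. a finger swings the strap over (contact force between the fingers and strap above 0.1 N and value of joint strap between 0.25 and 1.5 rad), for 0.05 s.
2. the strap lies on the plate's lid while the lever is still open (value of joint strap below 0.07 rad and value of joint lever below 0.55 rad), for 0.2 s.
3. a finger pushes the cam lever over (contact force between the fingers and lever above 0.1 N and value of joint lever above 0.7 rad and value of joint strap below 0.1 rad), for 0.05 s.
4. the lever is fully down and the strap clamps the plate (value of joint lever above 1.8 rad and value of joint strap below 0.025 rad and contact force between strap and plate above 3 N), for 0.2 s.
At the end, for the whole second after the job is handed in: The cam lever is fully down (within 0.12 rad of its stop), the strap lies level across the plate (under 0.025 rad) and its pad presses on the lid with over 3 N, and the plate sits flat in its nest within 6 mm of where it was, at rest (all of step 4 and value of joint strap above -0.03 rad and z of plate in the frame of shaker below 0.09 m and distance of plate from where it was at the start of the episode below 0.006 m and linear speed of plate below 0.02 m/s); the robot touches nothing.
It fails at once if the plate is lifted or shifted by more than 10 mm (distance of plate from where it was at the start of the episode above 0.01 m).
It fails at once if the strap or the lever is pushed or gripped with more than 60 N (contact force between the fingers and strap above 60 N or contact force between the fingers and lever above 60 N).
It fails at once if something else on the bench is lifted or moved by more than 25 mm (distance of any of dish_a_center, dish_b_center, reagent_center, marker_center, tube_rack_center, cylinder_center, spare_center, jar_center from where it was at the start of the episode above 0.025 m).
It also fails if it takes over 53 s, if anything falls off the work surface, if the arm or the gripper's body presses on something with over 40 N, if the wrist force passes 120 N, or if a joint passes its speed limit or range.

### The arm

A 6-joint arm with a two-finger parallel gripper is mounted at the origin on the work surface. World frame = base frame: x ahead of the robot, y to its left, z up, the work surface at z = 0. Lengths are in m, angles in rad, forces in N, time in s.
With the tool pointing down it reaches from about 0.275 to 0.825 m from the base axis. Payload 5.2 kg.
Tool frame: the origin (TCP) lies between the finger pads; the fingertips stand manip.finger_overhang ahead of it and the grasp point (between the pads) lies 5 mm behind it (manip.finger_overhang is the distance from the TCP to the fingertips, in m); z points along the fingers, y is the line along which they close (so a half turn about z gives the same grasp; the last joint's range is limited). The gripper opens to 93 mm and grips with 3 to 60 N. Pads are 15 mm wide; open, the fingers measure 128 mm over their backs; the gripper's body (75 mm by 188 mm) begins 65 mm behind the grasp point.
Start: joints at [0.988, 0.259, 1.535, -0, 1.348, -0.203], TCP at [0.204, 0.511, 0.233] pointing down, gripper open.
Joint ranges: [-3.14, 3.14], [-0.91, 2.08], [0.19, 2.58], [-1.22, 4.36], [0.22, 2.71], [-3.12, 3.12]. Speed limits (rad/s): [2.57, 2.57, 3.14, 3.14, 3.14, 3.14].

### API

Orientations are given as a unit quaternion [x, y, z, w].
In Python, from station import manip gives the robot as it stands.
- The arm moves only by the tool apply_moves, never from a script. Its argument "targets" is a list of rows, each an object of numbers: "fingers": the gripper's target within -1 to 1 (fully open at 1, half-way at 0, shut at -1); "tx", "ty", "tz": the shift along the world's x, y, z in m; "ax", "ay", "az": the turn, a rotation vector about the world's x, y, z in rad. A call has 1 to 10 rows; each row shifts and turns the commanded pose from where the row before left it; what a row does not reach is not made up. A row lasts 1/10 s, in which the tool goes at most 50 mm and 8.59 degrees, less where a joint would pass 70% of its speed; a pose out of reach is approached as far as the arm can. A call is refused whole if a number of a shift passes 0.05 or a number of a turn 0.15, either way. A call with a gripper value outside its range is refused whole. The fingers move at their own pace and stop on an object; "grip_force" is the grip in N (left out, the last holds). Time passes only in rows, so rows that do not move let the fingers close. It gives the time, the measured TCP pose, the force, the opening and the grip force at its end, in the units of the state.
- manip.observe(): the state, without advancing time (a new reading comes with each control period).
- manip.grab_frame(name): name is "scene" or "top" or "wrist"; returns a dict with "pixels" (400x640x3 uint8, red, green, blue), "mtx" (3x3 intrinsics, pixels), "k1" (the pictures are not rectified: a ray, as slopes to the right and down, at radius r is drawn at 1 + k1 r^2 times it, then the intrinsics apply), "world_to_cam" (4x4, takes a point from world to camera coordinates). Camera axes: x right, y down, z forward; pixel columns grow to the right and rows downward; lengths in m; the calibration is good to about 2 mm. A picture is of the moment at which its call begins. There is no depth.
- manip.finish_job(): hands the job in; it is judged then, once.
Trained networks look in the newest picture that a camera, given by its name, has taken for a name from the list of things; names that differ only in an ending like _2 or _b are one class to them, and where a whole thing is asked for, a point or a joint stands for the part that bears it (a point fixed in the world has none). Each returns a list of dicts, best first, with "score" (0 to 1); they miss things now and then, are a little off and sometimes report something else, mostly with a low value. They report only what shows in the picture. A call takes as long as a camera call.
- manip.find_in(thing, camera): "position" ([x, y, z] in m, in world coordinates, good to about 4 mm: the middle of the surface that is visible of it).
- manip.place_of(thing, camera): "position" ([x, y, z] in m, in world coordinates, good to about 4 mm: a listed point, or the origin of a listed thing).
The state is a dict: "time_s": time; "joint_positions": joint angles; "joint_velocities": joint speeds; "tau": joint torques, N m; "ee_pos": TCP position; "tcp_rot": TCP orientation; "contact_force": force on the tool from outside, world axes, zero at the start; "torque": the same for the moment, N m; "gripper_width": opening from 0.0 (shut) to 1.0 (fully open); "finger_force": force on a finger pad.
Only numpy, scipy, OpenCV 4.12 (cv2) and the standard library are available. Lean on these libraries where they do the work, as an engineer would, in place of code of your own. Each camera call takes 0.05 s, during which the arm holds its last target. There are 200 camera calls.

## Working session

There is one attempt and no reset: what is moved stays moved. The work goes in short steps, Python scripts to look and compute and a tool call to move; the robot and the scene stay as the last step left them, time stands still between calls to the robot, and variables do not carry over. Pictures are saved under pics/ and viewed, at most 10 in all, crops included, and the job is handed in when it is done.

Besides the shell and the picture viewer there is one more tool, called after "Emit:" as a command line: name --argument value ..., lists and objects as JSON in quotes. apply_moves: Moves the arm, as the interface text tells. Its arguments: {"type":"object","properties":{"targets":{"type":"array","items":{"type":"object","properties":{"fingers":{"type":"number"},"tx":{"type":"number"},"ty":{"type":"number"},"tz":{"type":"number"},"ax":{"type":"number"},"ay":{"type":"number"},"az":{"type":"number"}}}},"grip_force":{"type":"number"}},"required":["targets"]}

```bash
mkdir -p pics; python3 - <<'E'
from station import manip
import cv2,numpy as np
s=manip.observe();print(s['time_s'],s['ee_pos'],s['tcp_rot'],s['gripper_width'],manip.finger_overhang)
for c in ['scene','top']:
    f=manip.grab_frame(c);cv2.imwrite(f'pics/{c}0.png',f['pixels'][:,:,::-1])
    print(c,np.linalg.inv(f['world_to_cam'])[:3,3].round(3))
    for t in ['shaker','strap_hinge','strap_end','lever_pivot','lever_tip','plate','dish_a_center','reagent_center','tube_rack_center','cylinder_center','jar_center','spare_center','marker_center']:
        print(t,[(np.round(d['position'],3).tolist(),round(d['score'],2)) for d in manip.place_of(t,c)[:2]])
print(manip.observe()['time_s'])
E
```

```text
0.0 [0.20359165 0.51039027 0.23184707] [ 1.88741227e-01  9.82026473e-01 -8.06933173e-04 -3.24252621e-04] 1.001262906890459 0.014
scene [1.102 0.376 1.035]
shaker [([0.48, 0.003, -0.004], 0.75), ([0.678, 0.379, 0.01], 0.15)]
strap_hinge [([0.473, 0.066, 0.116], 0.64)]
strap_end [([0.462, 0.118, 0.225], 0.7)]
lever_pivot [([0.495, -0.065, 0.13], 0.65), ([0.507, -0.451, 0.046], 0.26)]
lever_tip [([0.505, -0.1, 0.21], 0.57)]
plate [([0.482, 0.003, 0.086], 0.65), ([0.784, -0.108, 0.105], 0.53)]
dish_a_center [([0.435, 0.189, 0.013], 0.75), ([0.502, -0.103, 0.208], 0.34)]
reagent_center [([0.494, -0.195, 0.07], 0.85)]
tube_rack_center [([0.792, 0.087, 0.032], 0.84), ([0.462, 0.12, 0.227], 0.18)]
cylinder_center [([0.784, -0.11, 0.104], 0.68)]
jar_center [([0.508, -0.453, 0.049], 0.72), ([0.483, 0.001, -0.002], 0.65)]
spare_center [([0.642, -0.424, 0.01], 0.82), ([0.507, -0.451, 0.048], 0.7)]
marker_center [([0.676, 0.381, 0.009], 0.74), ([0.473, 0.065, 0.113], 0.63)]
top [ 0.437 -0.021  1.203]
shaker [([0.438, 0.189, 0.009], 0.54), ([0.502, -0.097, 0.209], 0.18)]
strap_hinge [([0.474, 0.063, 0.11], 0.79)]
strap_end [([0.462, 0.12, 0.224], 0.77)]
lever_pivot [([0.492, -0.07, 0.128], 0.74)]
lever_tip [([0.504, -0.098, 0.21], 0.46), ([0.438, 0.191, 0.01], 0.38)]
plate [([0.481, 0.006, 0.087], 0.65)]
dish_a_center [([0.44, 0.188, 0.009], 0.58), ([0.503, -0.101, 0.211], 0.34)]
reagent_center [([0.502, -0.198, 0.071], 0.65), ([0.494, -0.07, 0.127], 0.46)]
tube_rack_center [([0.792, 0.086, 0.025], 0.67)]
cylinder_center [([0.788, -0.107, 0.1], 0.95)]
jar_center [([0.504, -0.457, 0.044], 0.81), ([0.598, 0.456, 0.005], 0.61)]
spare_center [([0.645, -0.416, 0.007], 0.8)]
marker_center [([0.788, -0.108, 0.102], 0.66), ([0.679, 0.384, 0.005], 0.47)]
1.4
```

View pics/scene0.png

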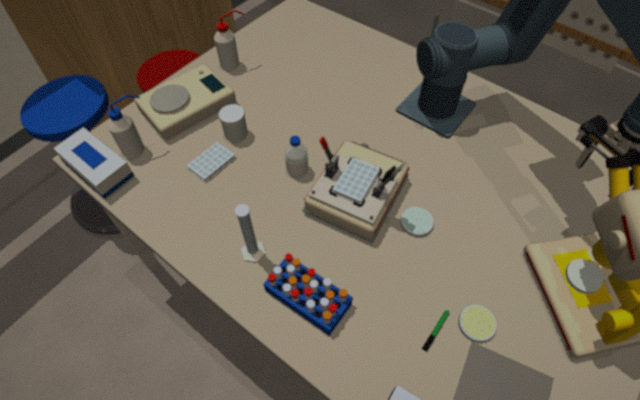

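View pics/top0.png

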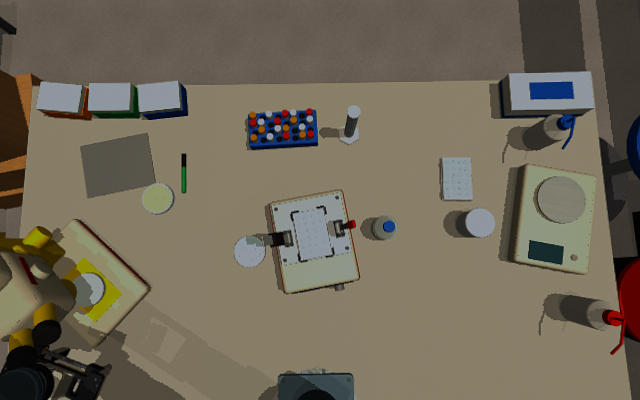

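The pictures agree with the networks: shaker at about (0.4825, 0.0035), yaw about 10°, strap open at about 2.02 rad and lever open. In the top view the strap end is near px (255,240) and the red lever tip near (350,225). First move: shut the fingers, turn their closing line along the shaker's x, and go behind the strap.

Emit:
apply_moves --targets '[{"fingers":-1,"tx":0.0255,"ty":-0.036,"tz":0,"az":-0.1016},{"fingers":-1,"tx":0.0255,"ty":-0.036,"tz":0,"az":-0.1016},{"fingers":-1,"tx":0.0255,"ty":-0.036,"tz":0,"az":-0.1016},{"fingers":-1,"tx":0.0255,"ty":-0.036,"tz":0,"az":-0.1016},{"fingers":-1,"tx":0.0255,"ty":-0.036,"tz":0,"az":-0.1016},{"fingers":-1,"tx":0.0255,"ty":-0.036,"tz":0,"az":-0.1016},{"fingers":-1,"tx":0.0255,"ty":-0.036,"tz":0,"az":-0.1016},{"fingers":-1,"tx":0.0255,"ty":-0.036,"tz":0,"az":-0.1016},{"fingers":-1,"tx":0.0255,"ty":-0.036,"tz":0,"az":-0.1016},{"fingers":-1,"tx":0.0255,"ty":-0.036,"tz":0,"az":-0.1016}]'

```text
invalid input
```

Emit:
apply_moves --targets '[{"fingers":-1,"tz":-0.014},{"fingers":-1,"tz":-0.014},{"fingers":-1},{"fingers":-1}]'

```text
invalid input
```

```bash
cat > h.py <<'E'
from station import manip
import numpy as np, cv2
from scipy.spatial.transform import Rotation as R
O=np.array([.4825,.0035,0]); U=R.from_euler('z',.175).as_matrix()
def state():
    s=manip.observe(); l=U.T@(s['ee_pos']-O)
    print('t',round(s['time_s'],2),'tcp',s['ee_pos'].round(4),'local mm',(l*1e3).round(1),'tips z',round((l[2]-.014)*1e3,1),'F local',(U.T@s['contact_force']).round(2),'w',round(float(s['gripper_width']),3))
    print('tool y',R.from_quat(s['tcp_rot']).as_matrix()[:,1].round(3))
def look(cams,things):
    for c in cams:
        f=manip.grab_frame(c)
        for t in things: print(c,t,[((U.T@(np.array(d['position'])-O)*1e3).round(1).tolist(),round(d['score'],2)) for d in manip.place_of(t,c)[:1]])
    return f
def save(c,n,scale=1,crop=None):
    p=manip.grab_frame(c)['pixels'][:,:,::-1]
    if crop: p=p[crop[1]:crop[3],crop[0]:crop[2]]
    cv2.imwrite(n,cv2.resize(p,None,fx=scale,fy=scale))
E
python3 - <<'E'
from h import *
state(); look(['scene','top'],['strap_end','strap_hinge','lever_pivot','lever_tip'])
save('scene','pics/s1.png',4,(290,120,430,250))
E
```

```text
t 1.4 tcp [0.2039 0.5108 0.2326] local mm [-186.   548.1  232.6] tips z 218.6 F local [ 0.59 -1.14  0.25] w 1.001
tool y [ 0.371  0.929 -0.   ]
scene strap_end [([0.6, 116.9, 224.2], 0.79)]
scene strap_hinge [([-1.4, 60.2, 112.3], 0.67)]
scene lever_pivot [([3.1, -70.6, 129.0], 0.87)]
scene lever_tip [([2.4, -105.3, 207.6], 0.75)]
top strap_end [([-0.7, 116.1, 221.1], 0.89)]
top strap_hinge [([0.1, 60.5, 110.0], 0.61)]
top lever_pivot [([-2.2, -75.1, 128.4], 0.65)]
top lever_tip [([-0.3, -106.3, 207.9], 0.67)]
```

View pics/s1.png

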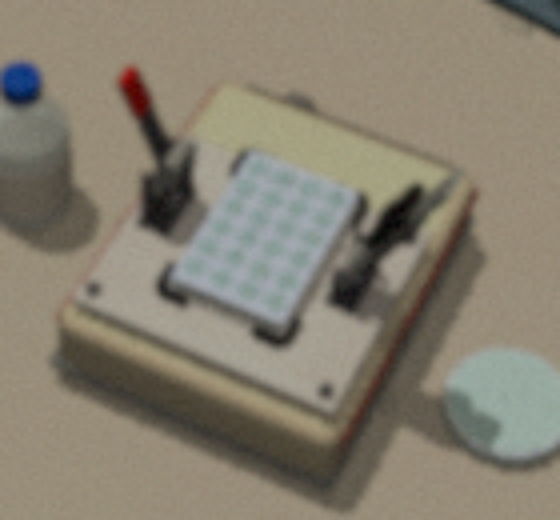

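The crop shows the strap leaning back at about (400,230), the lever with its red tip at (135,85), and the arm not moved: both calls were refused as invalid input. I'll retry with every key filled in.

Emit:
apply_moves --targets '[{"fingers":-1,"tx":0.025,"ty":-0.036,"tz":0,"ax":0,"ay":0,"az":-0.1},{"fingers":-1,"tx":0.025,"ty":-0.036,"tz":0,"ax":0,"ay":0,"az":-0.1}]' --grip_force 10

```text
time_s: 2.15
ee_pos: [0.2538, 0.4386, 0.2325]
tcp_rot: [0.286, 0.958, -0.0, 0.0]
contact_force: [0.5, 0.0, 0.4]
gripper_width: 0.873
finger_force: 0.0
```

Emit:
apply_moves --targets '[{"fingers":-1,"tx":0.025,"ty":-0.036,"tz":0,"ax":0,"ay":0,"az":-0.102},{"fingers":-1,"tx":0.025,"ty":-0.036,"tz":0,"ax":0,"ay":0,"az":-0.102},{"fingers":-1,"tx":0.025,"ty":-0.036,"tz":0,"ax":0,"ay":0,"az":-0.102},{"fingers":-1,"tx":0.025,"ty":-0.036,"tz":0,"ax":0,"ay":0,"az":-0.102},{"fingers":-1,"tx":0.025,"ty":-0.036,"tz":0,"ax":0,"ay":0,"az":-0.102},{"fingers":-1,"tx":0.025,"ty":-0.036,"tz":0,"ax":0,"ay":0,"az":-0.102},{"fingers":-1,"tx":0.025,"ty":-0.036,"tz":0,"ax":0,"ay":0,"az":-0.102},{"fingers":-1,"tx":0.025,"ty":-0.036,"tz":-0.014,"ax":0,"ay":0,"az":-0.102},{"fingers":-1,"tx":0,"ty":0,"tz":-0.014,"ax":0,"ay":0,"az":0},{"fingers":-1,"tx":0,"ty":0,"tz":0,"ax":0,"ay":0,"az":0}]' --grip_force 10

```text
time_s: 3.15
ee_pos: [0.4533, 0.1494, 0.2029]
tcp_rot: [0.644, 0.765, -0.001, -0.001]
contact_force: [-1.1, -0.5, 0.2]
gripper_width: 0.025
finger_force: 0.0
```

```bash
sed -i 's/\.0035,0/.0025,0/' h.py; python3 - <<'E'
from h import *
state()
save('scene','pics/s2.png',4,(290,120,430,250))
E
```

```text
t 3.15 tcp [0.4533 0.1494 0.2029] local mm [ -3.2 149.8 202.9] tips z 188.9 F local [-1.14 -0.33  0.18] w 0.025
tool y [ 0.985  0.171 -0.004]
```

View pics/s2.png

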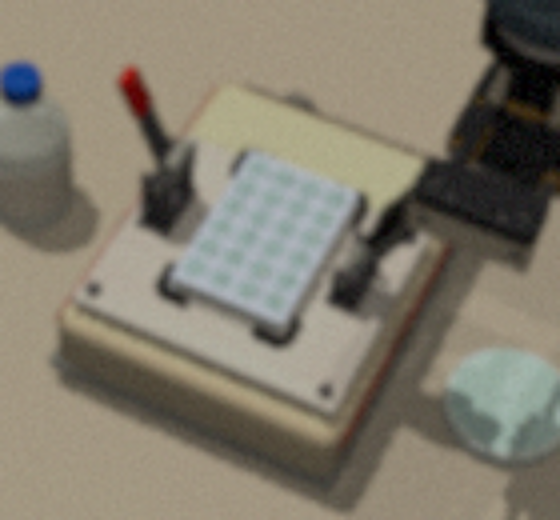

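Gripper stands behind the strap (fingers near (470,200)) and clear of it. Now push towards -y.

Emit:
apply_moves --targets '[{"fingers":-1,"tx":0.002,"ty":-0.0098,"tz":0,"ax":0,"ay":0,"az":0},{"fingers":-1,"tx":0.002,"ty":-0.0098,"tz":0,"ax":0,"ay":0,"az":0},{"fingers":-1,"tx":0.002,"ty":-0.0098,"tz":0,"ax":0,"ay":0,"az":0},{"fingers":-1,"tx":0.002,"ty":-0.0098,"tz":0,"ax":0,"ay":0,"az":0},{"fingers":-1,"tx":0.002,"ty":-0.0098,"tz":0,"ax":0,"ay":0,"az":0},{"fingers":-1,"tx":0.002,"ty":-0.0098,"tz":0,"ax":0,"ay":0,"az":0}]' --grip_force 10

```text
time_s: 3.8
ee_pos: [0.466, 0.0911, 0.2048]
tcp_rot: [0.643, 0.766, 0.0, 0.0]
contact_force: [0.3, 0.7, 0.5]
gripper_width: 0.003
finger_force: 0.5
```

```bash
python3 - <<'E'
from h import *
state();look(['scene','top'],['strap_end']);state()
E
```

```text
t 3.8 tcp [0.466  0.0911 0.2048] local mm [ -0.8  90.2 204.8] tips z 190.8 F local [0.41 0.61 0.53] w 0.003
tool y [0.985 0.174 0.   ]
scene strap_end []
top strap_end [([-57.9, -452.2, 43.7], 0.41)]
t 4.0 tcp [0.4659 0.0915 0.2045] local mm [ -0.9  90.5 204.5] tips z 190.5 F local [0.77 0.33 0.22] w 0.006
tool y [ 0.985  0.173 -0.   ]
```

Emit:
apply_moves --targets '[{"fingers":-1,"tx":0.0016,"ty":-0.0092,"tz":0,"ax":0,"ay":0,"az":0},{"fingers":-1,"tx":0.0016,"ty":-0.0092,"tz":0,"ax":0,"ay":0,"az":0},{"fingers":-1,"tx":0.0016,"ty":-0.0092,"tz":0,"ax":0,"ay":0,"az":0},{"fingers":-1,"tx":0.0016,"ty":-0.0092,"tz":0,"ax":0,"ay":0,"az":0},{"fingers":-1,"tx":0.0016,"ty":-0.0092,"tz":0,"ax":0,"ay":0,"az":0},{"fingers":-1,"tx":0.0016,"ty":-0.0092,"tz":0,"ax":0,"ay":0,"az":0}]' --grip_force 10

```text
time_s: 4.6
ee_pos: [0.4756, 0.0359, 0.2046]
tcp_rot: [0.643, 0.766, -0.0, -0.0]
contact_force: [0.0, 1.6, 0.3]
gripper_width: 0.004
finger_force: 0.4
```

Emit:
apply_moves --targets '[{"fingers":-1,"tx":0.0016,"ty":-0.0094,"tz":-0.0075,"ax":0,"ay":0,"az":0},{"fingers":-1,"tx":0.0016,"ty":-0.0094,"tz":-0.0075,"ax":0,"ay":0,"az":0},{"fingers":-1,"tx":0.0012,"ty":-0.0071,"tz":-0.0085,"ax":0,"ay":0,"az":0},{"fingers":-1,"tx":0.0012,"ty":-0.0071,"tz":-0.0085,"ax":0,"ay":0,"az":0}]' --grip_force 10

```text
time_s: 5.0
ee_pos: [0.4811, 0.0031, 0.1717]
tcp_rot: [0.643, 0.766, -0.0, -0.0]
contact_force: [-0.1, 0.1, -0.4]
gripper_width: 0.006
finger_force: 0.3
```

```bash
python3 - <<'E'
from h import *
state();look(['scene'],['strap_end','lever_tip'])
save('scene','pics/s3.png',4,(290,120,430,250))
E
```

```text
t 5.0 tcp [0.4811 0.0031 0.1717] local mm [ -1.3   0.9 171.7] tips z 157.7 F local [-0.09  0.08 -0.38] w 0.006
tool y [ 0.985  0.174 -0.   ]
scene strap_end []
scene lever_tip [([3.9, -105.6, 209.8], 0.63)]
```

View pics/s3.png

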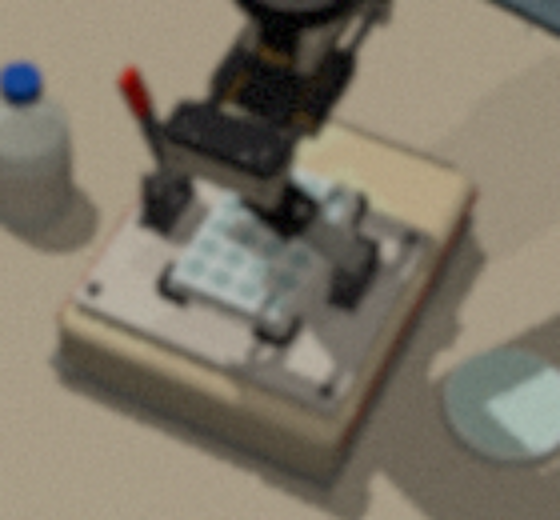

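Strap follows the finger (strap from (350,260) to (290,210)); lever still open. Continue down the arc.

Emit:
apply_moves --targets '[{"fingers":-1,"tx":0.0005,"ty":-0.003,"tz":-0.0065,"ax":0,"ay":0,"az":0},{"fingers":-1,"tx":0.0005,"ty":-0.003,"tz":-0.0065,"ax":0,"ay":0,"az":0},{"fingers":-1,"tx":0.0005,"ty":-0.003,"tz":-0.0065,"ax":0,"ay":0,"az":0},{"fingers":-1,"tx":0.0005,"ty":-0.003,"tz":-0.0065,"ax":0,"ay":0,"az":0},{"fingers":-1,"tx":0,"ty":-0.001,"tz":-0.004,"ax":0,"ay":0,"az":0},{"fingers":-1,"tx":0,"ty":-0.001,"tz":-0.004,"ax":0,"ay":0,"az":0},{"fingers":-1,"tx":0,"ty":0,"tz":0,"ax":0,"ay":0,"az":0}]' --grip_force 10

```text
time_s: 5.9
ee_pos: [0.4826, -0.0102, 0.138]
tcp_rot: [0.643, 0.766, -0.0, -0.001]
contact_force: [-0.1, -0.2, 0.4]
gripper_width: 0.009
finger_force: 0.0
```

Emit:
apply_moves --targets '[{"fingers":-1,"tx":0,"ty":0,"tz":-0.002,"ax":0,"ay":0,"az":0},{"fingers":-1,"tx":0,"ty":0,"tz":0,"ax":0,"ay":0,"az":0}]' --grip_force 10

```text
time_s: 6.1
ee_pos: [0.4831, -0.0102, 0.1366]
tcp_rot: [0.643, 0.766, -0.0, 0.0]
contact_force: [0.8, -1.1, 0.0]
gripper_width: 0.006
finger_force: 0.0
```

Emit:
apply_moves --targets '[{"fingers":-1,"tx":0,"ty":0,"tz":-0.002,"ax":0,"ay":0,"az":0},{"fingers":-1,"tx":0,"ty":0,"tz":0,"ax":0,"ay":0,"az":0}]' --grip_force 10

```text
time_s: 6.3
ee_pos: [0.4831, -0.0101, 0.1346]
tcp_rot: [0.643, 0.766, 0.0, 0.0]
contact_force: [0.3, 0.0, -0.4]
gripper_width: 0.007
finger_force: 0.0
```

Emit:
apply_moves --targets '[{"fingers":-1,"tx":0,"ty":0,"tz":-0.001,"ax":0,"ay":0,"az":0},{"fingers":-1,"tx":0,"ty":0,"tz":-0.001,"ax":0,"ay":0,"az":0},{"fingers":-1,"tx":0,"ty":0,"tz":0,"ax":0,"ay":0,"az":0}]' --grip_force 10

```text
time_s: 6.6
ee_pos: [0.4832, -0.0103, 0.1327]
tcp_rot: [0.643, 0.766, 0.0, 0.0]
contact_force: [-0.2, -0.2, 1.1]
gripper_width: 0.007
finger_force: 0.4
```

```bash
python3 - <<'E'
from h import *
state();look(['scene','top'],['strap_end','lever_tip']);state()
save('scene','pics/s4.png',4,(290,120,430,250))
E
```

```text
t 6.6 tcp [ 0.4832 -0.0103  0.1327] local mm [ -1.6 -12.7 132.7] tips z 118.7 F local [-0.22 -0.17  1.12] w 0.007
tool y [0.985 0.174 0.   ]
scene strap_end [([-21.7, -197.6, 67.6], 0.74)]
scene lever_tip [([3.0, -104.6, 211.2], 0.65)]
top strap_end []
top lever_tip []
t 6.9 tcp [ 0.4831 -0.0102  0.1327] local mm [ -1.6 -12.6 132.7] tips z 118.7 F local [-0.65 -0.64  0.49] w 0.007
tool y [0.985 0.174 0.   ]
```

View pics/s4.png

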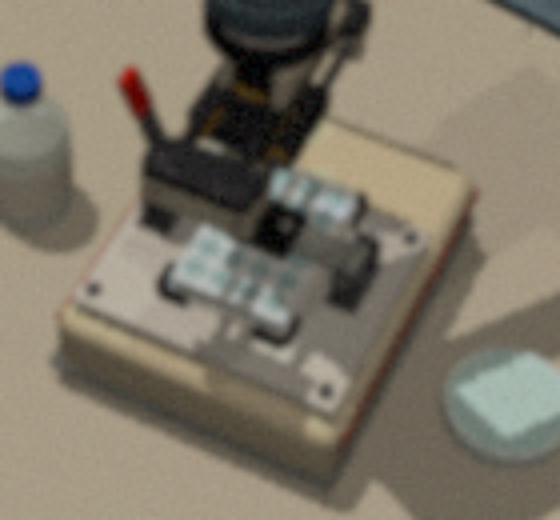

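The strap now appears to lie across the plate under the finger at (280,225), but the force is still low. I'll press on until the pad's spring shows.

Emit:
apply_moves --targets '[{"fingers":-1,"tx":0,"ty":0,"tz":-0.001,"ax":0,"ay":0,"az":0},{"fingers":-1,"tx":0,"ty":0,"tz":0,"ax":0,"ay":0,"az":0}]' --grip_force 10

```text
time_s: 7.15
ee_pos: [0.4832, -0.0103, 0.1317]
tcp_rot: [0.643, 0.766, -0.0, 0.0]
contact_force: [-1.0, -1.4, 2.1]
gripper_width: 0.004
finger_force: 0.9
```

Emit:
apply_moves --targets '[{"fingers":-1,"tx":0,"ty":0,"tz":-0.001,"ax":0,"ay":0,"az":0},{"fingers":-1,"tx":0,"ty":0,"tz":0,"ax":0,"ay":0,"az":0}]' --grip_force 10

```text
time_s: 7.35
ee_pos: [0.4832, -0.0104, 0.1307]
tcp_rot: [0.643, 0.766, -0.0, 0.0]
contact_force: [-0.7, -1.8, 3.2]
gripper_width: 0.004
finger_force: 1.4
```

Emit:
apply_moves --targets '[{"fingers":-1,"tx":0,"ty":0,"tz":-0.001,"ax":0,"ay":0,"az":0},{"fingers":-1,"tx":0,"ty":0,"tz":-0.001,"ax":0,"ay":0,"az":0},{"fingers":-1,"tx":0,"ty":0,"tz":0,"ax":0,"ay":0,"az":0},{"fingers":-1,"tx":0,"ty":0,"tz":0,"ax":0,"ay":0,"az":0}]' --grip_force 10

```text
time_s: 7.75
ee_pos: [0.4832, -0.0105, 0.1288]
tcp_rot: [0.643, 0.766, -0.0, 0.0]
contact_force: [-1.2, -2.8, 4.4]
gripper_width: 0.005
finger_force: 2.3
```

Spring force is clear now (4.4 N). Lift off and go beyond the lever.

Emit:
apply_moves --targets '[{"fingers":-1,"tx":0,"ty":0,"tz":0.01,"ax":0,"ay":0,"az":0},{"fingers":-1,"tx":0,"ty":0,"tz":0.03,"ax":0,"ay":0,"az":0},{"fingers":-1,"tx":0,"ty":0,"tz":0.04,"ax":0,"ay":0,"az":0},{"fingers":-1,"tx":0,"ty":0,"tz":0.045,"ax":0,"ay":0,"az":0},{"fingers":-1,"tx":0.006,"ty":-0.033,"tz":0,"ax":0,"ay":0,"az":0},{"fingers":-1,"tx":0.006,"ty":-0.033,"tz":0,"ax":0,"ay":0,"az":0},{"fingers":-1,"tx":0.006,"ty":-0.033,"tz":0,"ax":0,"ay":0,"az":0},{"fingers":-1,"tx":0.006,"ty":-0.033,"tz":0,"ax":0,"ay":0,"az":0},{"fingers":-1,"tx":0,"ty":0,"tz":0,"ax":0,"ay":0,"az":0}]' --grip_force 10

```text
time_s: 8.65
ee_pos: [0.5076, -0.1452, 0.2534]
tcp_rot: [0.644, 0.765, -0.0, 0.0]
contact_force: [0.0, 1.1, -0.6]
gripper_width: 0.004
finger_force: 0.0
```

```bash
python3 - <<'E'
from h import *
state();look(['scene','top'],['strap_end','lever_tip','plate','strap_hinge'])
save('scene','pics/s5.png',4,(290,120,430,250))
E
```

```text
t 8.65 tcp [ 0.5076 -0.1452  0.2534] local mm [  -1.  -149.8  253.4] tips z 239.4 F local [ 0.22  1.12 -0.55] w 0.004
tool y [ 0.985  0.171 -0.   ]
scene strap_end [([0.1, -57.2, 117.7], 0.6)]
scene lever_tip [([322.1, 30.1, 33.9], 0.54)]
scene plate [([-0.0, 2.6, 87.1], 0.84)]
scene strap_hinge [([-1.4, 63.8, 113.4], 0.95)]
top strap_end [([1.2, -60.2, 116.3], 0.87)]
top lever_tip [([2.6, -100.5, 212.4], 0.6)]
top plate [([-0.5, 7.0, 86.9], 0.67)]
top strap_hinge [([-9.8, 191.3, 9.2], 0.75)]
```

View pics/s5.png

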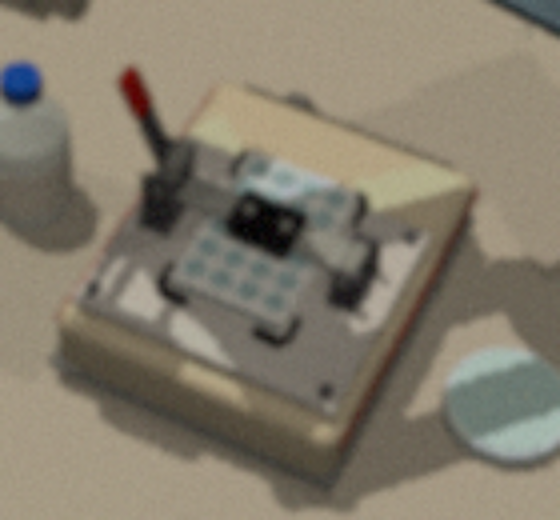

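Strap lies level across the plate, from (350,260) to (190,170), end z about 117 mm (about 0.04 rad), with the lever still open and its tip at (130,85). Now lower beside the lever and push it over.

Emit:
apply_moves --targets '[{"fingers":-1,"tx":0,"ty":0,"tz":-0.025,"ax":0,"ay":0,"az":0},{"fingers":-1,"tx":0,"ty":0,"tz":-0.024,"ax":0,"ay":0,"az":0},{"fingers":-1,"tx":-0.0015,"ty":0.0099,"tz":0,"ax":0,"ay":0,"az":0},{"fingers":-1,"tx":-0.0015,"ty":0.0099,"tz":0,"ax":0,"ay":0,"az":0},{"fingers":-1,"tx":-0.0015,"ty":0.0099,"tz":0,"ax":0,"ay":0,"az":0},{"fingers":-1,"tx":-0.0017,"ty":0.0099,"tz":0,"ax":0,"ay":0,"az":0},{"fingers":-1,"tx":-0.0017,"ty":0.0099,"tz":0,"ax":0,"ay":0,"az":0}]' --grip_force 10

```text
time_s: 9.9
ee_pos: [0.5003, -0.0926, 0.2065]
tcp_rot: [0.643, 0.766, 0.0, 0.002]
contact_force: [1.4, -3.1, 3.1]
gripper_width: 0.003
finger_force: 1.7
```

Emit:
apply_moves --targets '[{"fingers":-1,"tx":-0.0017,"ty":0.0099,"tz":0,"ax":0,"ay":0,"az":0},{"fingers":-1,"tx":-0.0017,"ty":0.0099,"tz":0,"ax":0,"ay":0,"az":0},{"fingers":-1,"tx":-0.0017,"ty":0.0099,"tz":0,"ax":0,"ay":0,"az":0},{"fingers":-1,"tx":-0.0017,"ty":0.0099,"tz":0,"ax":0,"ay":0,"az":0},{"fingers":-1,"tx":-0.0017,"ty":0.0099,"tz":0,"ax":0,"ay":0,"az":0}]' --grip_force 10

```text
time_s: 10.4
ee_pos: [0.49, -0.0423, 0.2041]
tcp_rot: [0.643, 0.766, -0.0, -0.001]
contact_force: [0.3, -3.4, -1.0]
gripper_width: 0.005
finger_force: 1.4
```

```bash
python3 - <<'E'
from h import *
state()
save('scene','pics/s6.png',4,(290,120,430,250))
E
```

```text
t 10.4 tcp [ 0.49   -0.0423  0.2041] local mm [ -0.5 -45.4 204.1] tips z 190.1 F local [-0.27 -3.39 -0.95] w 0.005
tool y [ 0.985  0.174 -0.002]
```

View pics/s6.png

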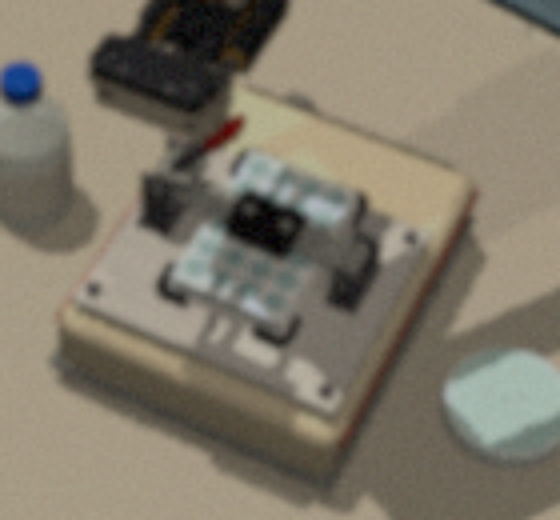

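The lever has swung over past upright (red tip now at (235,125)) and the strap is still down. Continue along the arc.

Emit:
apply_moves --targets '[{"fingers":-1,"tx":-0.001,"ty":0.006,"tz":-0.004,"ax":0,"ay":0,"az":0},{"fingers":-1,"tx":-0.001,"ty":0.006,"tz":-0.004,"ax":0,"ay":0,"az":0},{"fingers":-1,"tx":-0.001,"ty":0.006,"tz":-0.007,"ax":0,"ay":0,"az":0},{"fingers":-1,"tx":-0.001,"ty":0.006,"tz":-0.007,"ax":0,"ay":0,"az":0},{"fingers":-1,"tx":-0.0005,"ty":0.0027,"tz":-0.0054,"ax":0,"ay":0,"az":0},{"fingers":-1,"tx":-0.0005,"ty":0.0027,"tz":-0.0054,"ax":0,"ay":0,"az":0},{"fingers":-1,"tx":-0.0005,"ty":0.0027,"tz":-0.0054,"ax":0,"ay":0,"az":0},{"fingers":-1,"tx":0,"ty":0.0013,"tz":-0.005,"ax":0,"ay":0,"az":0},{"fingers":-1,"tx":0,"ty":0,"tz":0,"ax":0,"ay":0,"az":0}]' --grip_force 10

```text
time_s: 11.35
ee_pos: [0.4848, -0.0095, 0.1606]
tcp_rot: [0.643, 0.766, -0.0, -0.001]
contact_force: [-0.2, 0.5, 0.2]
gripper_width: 0.005
finger_force: 0.0
```

Emit:
apply_moves --targets '[{"fingers":-1,"tx":0,"ty":0,"tz":-0.0025,"ax":0,"ay":0,"az":0},{"fingers":-1,"tx":0,"ty":0,"tz":0,"ax":0,"ay":0,"az":0}]' --grip_force 10

```text
time_s: 11.55
ee_pos: [0.4852, -0.0097, 0.1587]
tcp_rot: [0.643, 0.766, 0.0, -0.0]
contact_force: [-0.1, 0.7, 1.0]
gripper_width: 0.001
finger_force: 0.4
```

Emit:
apply_moves --targets '[{"fingers":-1,"tx":0,"ty":0,"tz":-0.0015,"ax":0,"ay":0,"az":0},{"fingers":-1,"tx":0,"ty":0,"tz":0,"ax":0,"ay":0,"az":0}]' --grip_force 10

```text
time_s: 11.75
ee_pos: [0.4852, -0.0097, 0.1575]
tcp_rot: [0.643, 0.766, 0.0, -0.0]
contact_force: [-0.8, 1.0, 3.4]
gripper_width: 0.007
finger_force: 1.3
```

```bash
python3 - <<'E'
from h import *
state()
E
```

```text
t 11.75 tcp [ 0.4852 -0.0097  0.1575] local mm [  0.6 -12.5 157.5] tips z 143.5 F local [-0.66  1.1   3.44] w 0.007
tool y [0.985 0.174 0.   ]
```

Press on in small steps until the stop is felt.

Emit:
apply_moves --targets '[{"fingers":-1,"tx":0,"ty":0,"tz":-0.0015,"ax":0,"ay":0,"az":0},{"fingers":-1,"tx":0,"ty":0,"tz":0,"ax":0,"ay":0,"az":0}]' --grip_force 10

```text
time_s: 11.95
ee_pos: [0.4853, -0.0096, 0.156]
tcp_rot: [0.643, 0.766, 0.0, 0.0]
contact_force: [-1.1, 2.6, 3.0]
gripper_width: 0.002
finger_force: 1.6
```

Emit:
apply_moves --targets '[{"fingers":-1,"tx":0,"ty":0,"tz":-0.001,"ax":0,"ay":0,"az":0},{"fingers":-1,"tx":0,"ty":0,"tz":0,"ax":0,"ay":0,"az":0}]' --grip_force 10

```text
time_s: 12.15
ee_pos: [0.4853, -0.0096, 0.1553]
tcp_rot: [0.643, 0.766, 0.0, 0.0]
contact_force: [-1.5, 3.2, 5.7]
gripper_width: 0.005
finger_force: 2.8
```

Emit:
apply_moves --targets '[{"fingers":-1,"tx":0,"ty":0,"tz":-0.001,"ax":0,"ay":0,"az":0},{"fingers":-1,"tx":0,"ty":0,"tz":0,"ax":0,"ay":0,"az":0}]' --grip_force 10

```text
time_s: 12.35
ee_pos: [0.4854, -0.0096, 0.155]
tcp_rot: [0.643, 0.766, 0.0, 0.0]
contact_force: [-3.1, 3.9, 11.3]
gripper_width: 0.006
finger_force: 5.7
```

Emit:
apply_moves --targets '[{"fingers":-1,"tx":0,"ty":0,"tz":-0.001,"ax":0,"ay":0,"az":0},{"fingers":-1,"tx":0,"ty":0,"tz":0,"ax":0,"ay":0,"az":0},{"fingers":-1,"tx":0,"ty":0,"tz":0,"ax":0,"ay":0,"az":0}]' --grip_force 10

```text
time_s: 12.65
ee_pos: [0.4854, -0.0095, 0.1548]
tcp_rot: [0.643, 0.766, 0.0, 0.001]
contact_force: [-5.8, 5.2, 17.8]
gripper_width: 0.003
finger_force: 8.7
```

Emit:
apply_moves --targets '[{"fingers":-1,"tx":0,"ty":0,"tz":0.01,"ax":0,"ay":0,"az":0},{"fingers":-1,"tx":0,"ty":0,"tz":0.03,"ax":0,"ay":0,"az":0},{"fingers":-1,"tx":0,"ty":0,"tz":0.04,"ax":0,"ay":0,"az":0},{"fingers":-1,"tx":0,"ty":0,"tz":0.04,"ax":0,"ay":0,"az":0},{"fingers":-1,"tx":-0.02,"ty":0.045,"tz":0,"ax":0,"ay":0,"az":0},{"fingers":-1,"tx":-0.02,"ty":0.045,"tz":0,"ax":0,"ay":0,"az":0},{"fingers":-1,"tx":-0.02,"ty":0.045,"tz":0,"ax":0,"ay":0,"az":0},{"fingers":-1,"tx":-0.02,"ty":0.045,"tz":0,"ax":0,"ay":0,"az":0},{"fingers":-1,"tx":0,"ty":0,"tz":0,"ax":0,"ay":0,"az":0}]' --grip_force 10

```text
time_s: 13.55
ee_pos: [0.4025, 0.1744, 0.273]
tcp_rot: [0.64, 0.768, 0.0, -0.001]
contact_force: [0.3, -0.2, -0.1]
gripper_width: 0.003
finger_force: 0.0
```

```bash
python3 - <<'E'
from h import *
state();look(['scene','top'],['strap_end','lever_tip','plate'])
save('scene','pics/s7.png',4,(290,120,430,250))
E
```

```text
t 13.55 tcp [0.4025 0.1744 0.273 ] local mm [-48.8 183.2 273. ] tips z 259.0 F local [ 0.3  -0.26 -0.11] w 0.003
tool y [ 0.984  0.181 -0.   ]
scene strap_end [([0.2, -62.6, 111.2], 0.64)]
scene lever_tip [([1.3, 12.6, 141.3], 0.57)]
scene plate [([-0.2, 2.3, 80.9], 0.6)]
top strap_end [([-0.4, -62.5, 111.1], 0.78)]
top lever_tip [([0.7, 15.4, 141.8], 0.56)]
top plate [([2.3, 3.6, 85.2], 0.96)]
```

View pics/s7.png

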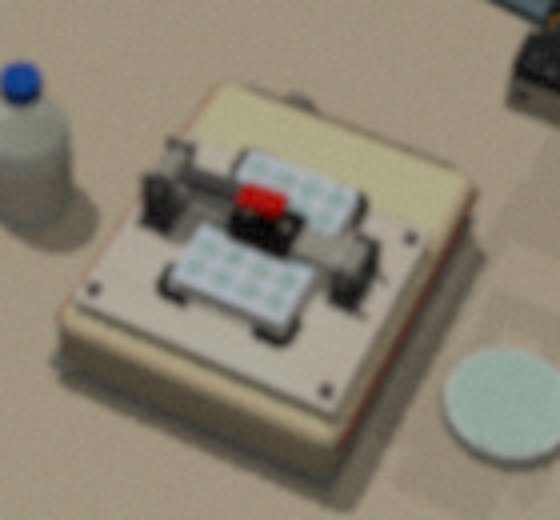

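The strap is level (end z 111 mm) and the lever fully down: its red tip is at (260,200), about 141 mm high. The plate hasn't moved and the gripper is clear, so I'm handing in.

```bash
python3 -c "
from station import manip
print(manip.finish_job())"
```

```text
the job is handed in; nothing more can be done
None
```

I closed the strap on the plate's lid and pushed the cam lever down to its stop; the last pictures showed the strap level, the plate in place and the gripper clear, and the job was handed in at about 14 s, with no verdict returned.

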